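# Draw the index plunger and hold the brush jaw open

### The arm

A 6-joint arm with a two-finger parallel gripper is mounted at the origin on a cart in front of the work surface, level with it; the furniture and walls round the work are solid. World frame = base frame: x ahead of the robot, y to its left, z up, the work surface at z = 0. Lengths are in m, angles in rad, forces in N, time in s.
With the tool pointing down it reaches from about 0.3 to 0.775 m from the base axis. Payload 14.6 kg.
Tool frame: the origin (TCP) lies midway between the tips of the shut fingers; the grasp point (between the pads) lies 19 mm behind it (ctrl.pinch_z is the distance from the TCP to the grasp point, in m); z points along the fingers, y is the line along which they close (so a half turn about z gives the same grasp; the last joint's range is limited). The gripper opens to 94 mm and grips with 3 to 60 N. Pads are 16 mm wide; open, the fingers measure 119 mm over their backs; the gripper's body (75 mm by 177 mm) begins 78 mm behind the grasp point.
Start: joints at [-1.188, 0.3, 1.521, -0, 1.321, -0.067], TCP at [0.239, -0.495, 0.205] pointing down, gripper open.
Joint ranges: [-3.03, 3.03], [-0.79, 2.21], [0.23, 2.52], [-1.04, 4.18], [0, 3.07], [-2.55, 2.55]. Speed limits (rad/s): [2.22, 2.22, 2.57, 3.14, 3.14, 3.14].

### API

Orientations are given as [roll, pitch, yaw] about the fixed x, y, z axes, in that order (R = Rz(yaw) Ry(pitch) Rx(roll)).
In Python, from station import ctrl gives the robot as it stands.
- The arm moves only by the tool jog_arm, never from a script. Its argument "motion" is a list of rows, each a list of 7 numbers: the shift along the tool's x, y, z in m, then the turn, a rotation vector about the tool's x, y, z in rad, then the opening, from -1 (shut) to 1 (fully open). In form: [[tx, ty, tz, rx, ry, rz, gripper], ...]. A call has 1 to 5 rows; each row shifts and turns the commanded pose from where the row before left it, along the tool's axes as they then stand; what a row does not reach is not made up. A row lasts 1/10 s, in which the tool goes at most 50 mm and 8.59 degrees, less where a joint would pass 70% of its speed; a pose out of reach is approached as far as the arm can. A call is refused whole if a number of a shift passes 0.05 or a number of a turn 0.15, either way. A call with a gripper value outside its range is refused whole. The fingers move at their own pace and stop on an object; "squeeze" is the grip in N (left out, the last holds). Time passes only in rows, so rows that do not move let the fingers close. It gives the time, the measured TCP pose, the force, the opening and the grip force at its end, in the units of the state.
- ctrl.get_obs(): the state, without advancing time (a new reading comes with each control period).
- ctrl.camera(name): name is "side" or "top"; returns the picture (384x512x3 uint8, red, green, blue); there is no depth.
- ctrl.camera_model(name): a dict with "intrinsics" (3x3 intrinsics, pixels), "rvec" (rotation vector, rad) and "tvec" (3), from world to camera coordinates, as OpenCV has them. Camera axes: x right, y down, z forward; pixel columns grow to the right and rows downward; lengths in m; the calibration is good to about 2 mm. A picture is of the moment at which its call begins. camera_model takes no time and is no camera call.
- ctrl.hand_in(): hands the job in; it is judged then, once.
The state is a dict: "time_s": time; "qpos": joint angles; "joint_vel": joint speeds; "tau": joint torques, N m; "ee_pos": TCP position; "eef_rot": TCP orientation; "force": force on the tool from outside, world axes, zero at the start; "moment": the same for the moment, N m; "grip_width": finger opening in m; "grip_force": force on a finger pad.
Only numpy, scipy, OpenCV 4.12 (cv2) and the standard library are available. Lean on these libraries where they do the work, as an engineer would, in place of code of your own. Each camera call takes 0.05 s, during which the arm holds its last target. There are 200 camera calls.

### The job

The horsehair brush (the one lying on its side, its bristles pointing away to the back) is locked in one bay of the two-bay brush jig. Take hold of the plunger knob in front of that brush and pull it back along its leaning axis as far as it goes, so that the pin leaves its hole and the jaw springs open, and finish while still holding the knob fully back, so that a colleague can lift the brush out. Leave the other bay locked and do not shift the brushes or the things standing around.

Things in the scene. Friction and masses are not known exactly. Their poses are not given: they have to be found in the camera images.
- jig: Two-bay brush jig fixed to the bench: light wooden board 360 wide, 210 deep, 12 mm thick, front (-x) to the robot, +y its left. Origin: underside of the board, spanning x -125..85, y -180..180 mm. Bays at y +90 (left) and -90 (right): a brush lies along y between the back fence (45 mm high) and a wooden jaw; in front of the jaw a metal bridge (x -85..-45, 58 wide, 52 mm high) carries the plunger.
- knob_left (a point): Centre of the left bay's plunger knob: black, round, 28 mm across, 25 mm long, grip across any diameter. Its z axis is the pull direction: up, leaning 20 degrees toward the jig's front (-x). Pin seated, it is at jig x -85, y +90 mm, 85 mm above the bench; the fixed steel barrel (21 mm across) ends 23 mm below it along the axis.
- knob_right (a point): The same for the right bay's plunger (jig y -90 mm).
- plunger_left (a joint): Travel of the left plunger along its axis, m: 0 = pin seated, 0.016 = pulled fully back against its stop. The pin sits 9 mm deep in its hole. A spring pulls it home: about 5 N at 0 rising to about 11 N at 0.016; let go, it snaps back.
- plunger_right (a joint): The same for the right plunger.
- jaw_left (a joint): Opening of the left bay's jaw, m: 0 = closed and locked by the pin, 0.022 = fully open. A light spring (about 3 N) opens it toward the jig's front once the pin is clear.
- jaw_right (a joint): The same for the right bay's jaw.
- horse_brush_mid (a point): Centre of the horsehair brush: pale wooden back toward the jig's front, dark bristles pointing to its back, lying on its long edge, 142 x 45 x 49 mm, on the jig's board in the left or the right bay (which one varies).
- back_brush_mid (a point): Centre of the other brush: brown arched back on top, bristles down, 130 x 49 x 40 mm, in the other bay.
- tin_small: Flat polish tin, 64 mm across, 22 mm high, on the jig's board between the two bridges. Origin: centre of its underside. A bystander.
- jar_a: Cream jar 62 mm across, 50 mm high, left of the jig. Origin: centre of its underside. A bystander.
- jar_b: Another such jar, left of the jig. A bystander.
- bottle_w: White bottle 42 x 54 x 130 mm, right of the jig. Origin: centre of its underside. A bystander.
- lid_w: White screw lid 65 mm across, 12 mm high, right of the jig. A bystander.
Not all that is in view belongs to the job. What is shaped like the part that bears horse_brush_mid but yellow is not meant.

How it is judged:
By the outcome, as a careful person would: the job done as asked, in the order asked, and still so for the second after the job is handed in, while the arm keeps its last pose, push and grip.
It also fails if it takes over 32 s, if anything falls off the work surface, if the arm or the gripper's body presses on something with over 40 N, if the wrist force passes 120 N, or if a joint passes its speed limit or range.

## Working session

There is one attempt and no reset: what is moved stays moved. The work goes in short steps, Python scripts to look and compute and a tool call to move; the robot and the scene stay as the last step left them, time stands still between calls to the robot, and variables do not carry over. Pictures are saved under pics/ and viewed, at most 10 in all, crops included, and the job is handed in when it is done.

Besides the shell and the picture viewer there is one more tool, called after "Request:" as name(argument=value, ...) on one line, values as JSON. jog_arm: Moves the arm, as the interface text tells. Its arguments: {"type":"object","properties":{"motion":{"type":"array"},"squeeze":{"type":"number"}},"required":["motion"]}

```bash
mkdir -p pics
python3 - <<'E'
from station import ctrl
import cv2
for n in("top","side"):
    im=ctrl.camera(n); cv2.imwrite(f"pics/{n}0.png",im[:,:,::-1]); m=ctrl.camera_model(n); print(n,m)
o=ctrl.get_obs();print(o["time_s"],o["ee_pos"],o["eef_rot"],o["grip_width"],ctrl.pinch_z)
E
```

```text
top {'intrinsics': array([[349.58698236,   0.        , 252.93298107],
       [  0.        , 349.58698236, 190.74794357],
       [  0.        ,   0.        ,   1.        ]]), 'rvec': array([ 1.55213413, -2.44324474,  0.4629087 ]), 'tvec': array([0.24834676, 0.46165261, 1.28122054])}
side {'intrinsics': array([[452.79557259,   0.        , 247.21578724],
       [  0.        , 452.79557259, 191.20621423],
       [  0.        ,   0.        ,   1.        ]]), 'rvec': array([ 2.28671882, -0.13625576,  0.03280601]), 'tvec': array([-0.55625604,  0.12531153,  1.54742126])}
0.1 [ 0.23904729 -0.49507366  0.20494337] [-3.14056413e+00 -7.91969239e-05  4.49815627e-01] 0.09418024465566596 0.0188
```

View pics/top0.png

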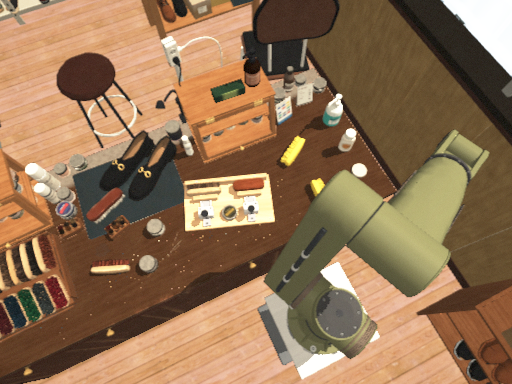

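View pics/side0.png

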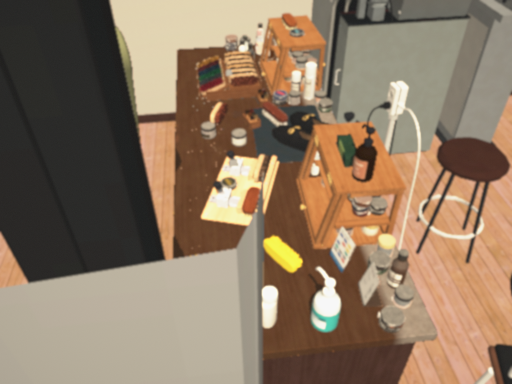

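The top view shows the jig at about (228,203). It has a reddish-brown brush at (248,184) and a pale-and-dark brush at (204,190), with knobs near (206,213) and (250,208). The yellow decoys at (292,150) and (318,187) are outside the jig. I'll enlarge both views to confirm.

```bash
cat > h.py <<'E'
import numpy as np,cv2
from station import ctrl
def cam(n):
    m=ctrl.camera_model(n);R=cv2.Rodrigues(m["rvec"])[0];return m["intrinsics"],R,np.array(m["tvec"]).ravel()
def ray(n,p):
    K,R,t=cam(n);d=R.T@np.linalg.inv(K)@np.array([p[0],p[1],1.]);return -R.T@t,d/np.linalg.norm(d)
def onz(n,p,z):
    c,d=ray(n,p);return c+d*(z-c[2])/d[2]
def two(a,b):
    c1,d1=ray("top",a);c2,d2=ray("side",b)
    s=np.linalg.lstsq(np.c_[d1,-d2],c2-c1,rcond=None)[0];p,q=c1+s[0]*d1,c2+s[1]*d2
    return (p+q)/2,np.linalg.norm(p-q)
def proj(n,X):
    K,R,t=cam(n);x=K@(R@np.array(X)+t);return x[:2]/x[2]
E
python3 - <<'E'
import cv2,numpy as np
a=cv2.imread("pics/top0.png")[165:240,170:285]; b=cv2.imread("pics/side0.png")[145:230,195:285]
a=cv2.resize(a,None,fx=4,fy=4,interpolation=cv2.INTER_CUBIC)
b=cv2.resize(b,None,fx=3.5,fy=3.5,interpolation=cv2.INTER_CUBIC)
o=np.zeros((300,460+b.shape[1],3),np.uint8);o[:,:460]=a;o[:b.shape[0],460:]=b[:300];cv2.imwrite("pics/crop.png",o)
E
```

```text
(no output)
```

View pics/crop.png

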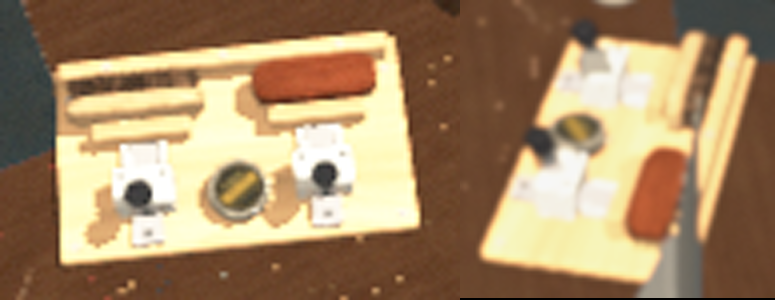

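The crop shows two candidates. The horsehair brush, with a pale back and dark bristles to the rear, is on the left of the top crop at top px (203,188). The brown arched brush is at (248,184). The first one fits, and its knob is at top px (204.5,213.5) and side px (230.7,155.3). I'll triangulate from those.

Run:
```python
from h import *
np.set_printoptions(precision=4,suppress=True)
T=ctrl.camera("top").astype(int).sum(2);S=ctrl.camera("side").astype(int).sum(2)
def cen(I,p,r=6):
    u,v=map(round,p);w=np.clip(200-I[v-r:v+r+1,u-r:u+r+1],0,None);y,x=np.mgrid[v-r:v+r+1,u-r:u+r+1];return np.array([(w*x).sum(),(w*y).sum()])/w.sum()
for a,b in (((204.5,213.5),(230.7,155.3)),((251.2,208.5),(217.3,185.6))):
    a2,b2=cen(T,a),cen(S,b);print(a2,b2,two(a2,b2),two(a,b)[0],onz("top",a2,.085))
# board corners in top view
c=[(62,265),(418,228),(390,33),(56,65)]
W=[onz("top",(170+x/4,165+y/4),.012 if i<2 else .045) for i,(x,y) in enumerate(c)]
print(np.array(W)); f=W[1]-W[0];print(np.linalg.norm(f),np.degrees(np.arctan2(f[1],f[0])))
o=ctrl.get_obs();print(o["time_s"])
```

```text
[204.2378 213.4556] [230.5412 153.382 ] (array([0.5221, 0.2374, 0.0869]), np.float64(0.0055160008740042)) [0.5232 0.2364 0.0792] [0.5199 0.2369 0.085 ]
[251.1163 208.2651] [216.9291 184.9204] (array([0.4626, 0.0651, 0.085 ]), np.float64(0.0006550776296949214)) [0.4632 0.0649 0.0817] [0.4622 0.065  0.085 ]
[[ 0.5091  0.3327  0.012 ]
 [ 0.3925 -0.005   0.012 ]
 [ 0.5848 -0.0662  0.045 ]
 [ 0.6988  0.26    0.045 ]]
0.3572888548251201 -109.04191335294998
0.2
```

Both points check out: the heights come to about 85 mm, the knob spacing is 182 mm against 180 nominal, and the board is 357 mm against 360. The horsehair brush is in the left bay and the jig yaw is about -19°. Its knob is at about (0.520, 0.237, 0.085). Next I'll plan the rows to a point 80 mm above the knob along its axis.

```bash
cat >> h.py <<'E'
from scipy.spatial.transform import Rotation as Ro
def target(center,back,psi=-np.radians(19)):
    X=np.array([np.cos(psi),np.sin(psi),0]);Y=np.array([-np.sin(psi),np.cos(psi),0])
    a=-np.sin(np.radians(20))*X+np.array([0,0,np.cos(np.radians(20))])
    R=np.c_[np.cross(Y,-a),Y,-a];return np.array(center)+a*(back-ctrl.pinch_z),R
def rows(P,R,n):
    o=ctrl.get_obs();p=np.array(o["ee_pos"]);Q=Ro.from_euler("xyz",o["eef_rot"])
    rv=np.round((Q.inv()*Ro.from_matrix(R)).as_rotvec()/n,3)
    for i in range(n):
        t=np.round(Q.as_matrix().T@((P-p)/(n-i)),3);print([float(x) for x in np.r_[t,rv]])
        p=p+Q.as_matrix()@t;Q=Q*Ro.from_rotvec(rv)
    print("err",P-p,(Q.inv()*Ro.from_matrix(R)).as_rotvec(), "t",o["time_s"])
E
python3 - <<'E'
from h import *
rows(*target([.520,.237,.085],.08),25)
E
```

```text
[0.022, -0.022, 0.003, -0.016, -0.007, -0.093]
[0.024, -0.02, 0.002, -0.016, -0.007, -0.093]
[0.026, -0.018, 0.002, -0.016, -0.007, -0.093]
[0.028, -0.015, 0.001, -0.016, -0.007, -0.093]
[0.029, -0.013, 0.001, -0.016, -0.007, -0.093]
[0.03, -0.01, 0.0, -0.016, -0.007, -0.093]
[0.031, -0.007, -0.0, -0.016, -0.007, -0.093]
[0.031, -0.004, -0.0, -0.016, -0.007, -0.093]
[0.031, -0.001, -0.001, -0.016, -0.007, -0.093]
[0.031, 0.002, -0.001, -0.016, -0.007, -0.093]
[0.031, 0.005, -0.001, -0.016, -0.007, -0.093]
[0.031, 0.007, -0.001, -0.016, -0.007, -0.093]
[0.03, 0.01, -0.001, -0.016, -0.007, -0.093]
[0.029, 0.013, -0.001, -0.016, -0.007, -0.093]
[0.027, 0.016, -0.001, -0.016, -0.007, -0.093]
[0.026, 0.018, -0.001, -0.016, -0.007, -0.093]
[0.024, 0.02, -0.001, -0.016, -0.007, -0.093]
[0.022, 0.023, -0.001, -0.016, -0.007, -0.093]
[0.019, 0.025, -0.001, -0.016, -0.007, -0.093]
[0.017, 0.026, -0.0, -0.016, -0.007, -0.093]
[0.015, 0.028, -0.0, -0.016, -0.007, -0.093]
[0.012, 0.029, 0.0, -0.016, -0.007, -0.093]
[0.009, 0.03, 0.001, -0.016, -0.007, -0.093]
[0.006, 0.03, 0.001, -0.016, -0.007, -0.093]
[0.004, 0.031, 0.001, -0.016, -0.007, -0.093]
err [ 3.34326104e-04 -1.14319572e-05 -2.16795001e-04] [-0.00800428 -0.00619986 -0.00546863] t 0.2
```

Request:
jog_arm(motion=[[0.022, -0.022, 0.003, -0.016, -0.007, -0.093, 1], [0.024, -0.02, 0.002, -0.016, -0.007, -0.093, 1], [0.026, -0.018, 0.002, -0.016, -0.007, -0.093, 1], [0.028, -0.015, 0.001, -0.016, -0.007, -0.093, 1], [0.029, -0.013, 0.001, -0.016, -0.007, -0.093, 1]])

```text
time_s: 0.7
ee_pos: [0.2912, -0.3456, 0.1915]
eef_rot: [3.072, 0.052, 0.917]
force: [0.1, 0.3, 0.2]
grip_width: 0.0942
grip_force: 0.0
```

Request:
jog_arm(motion=[[0.03, -0.01, 0, -0.016, -0.007, -0.093, 1], [0.031, -0.007, 0, -0.016, -0.007, -0.093, 1], [0.031, -0.004, 0, -0.016, -0.007, -0.093, 1], [0.031, -0.001, -0.001, -0.016, -0.007, -0.093, 1], [0.031, 0.002, -0.001, -0.016, -0.007, -0.093, 1]])

```text
time_s: 1.2
ee_pos: [0.3438, -0.1985, 0.1796]
eef_rot: [3.033, 0.13, 1.379]
force: [1.1, 0.3, 0.3]
grip_width: 0.0943
grip_force: 0.0
```

Request:
jog_arm(motion=[[0.031, 0.005, -0.001, -0.016, -0.007, -0.093, 1], [0.031, 0.007, -0.001, -0.016, -0.007, -0.093, 1], [0.03, 0.01, -0.001, -0.016, -0.007, -0.093, 1], [0.029, 0.013, -0.001, -0.016, -0.007, -0.093, 1], [0.027, 0.016, -0.001, -0.016, -0.007, -0.093, 1]])

```text
time_s: 1.7
ee_pos: [0.3959, -0.0498, 0.1661]
eef_rot: [3.033, 0.217, 1.844]
force: [1.1, -0.4, -0.3]
grip_width: 0.0942
grip_force: 0.0
```

Request:
jog_arm(motion=[[0.026, 0.018, -0.001, -0.016, -0.007, -0.093, 1], [0.024, 0.02, -0.001, -0.016, -0.007, -0.093, 1], [0.022, 0.023, -0.001, -0.016, -0.007, -0.093, 1], [0.019, 0.025, -0.001, -0.016, -0.007, -0.093, 1], [0.017, 0.026, 0, -0.016, -0.007, -0.093, 1]])

```text
time_s: 2.2
ee_pos: [0.4483, 0.0981, 0.1539]
eef_rot: [3.074, 0.294, 2.32]
force: [-0.3, -1.3, 0.5]
grip_width: 0.0942
grip_force: 0.0
```

Request:
jog_arm(motion=[[0.015, 0.028, 0, -0.016, -0.007, -0.093, 1], [0.012, 0.029, 0, -0.016, -0.007, -0.093, 1], [0.009, 0.03, 0.001, -0.016, -0.007, -0.093, 1], [0.006, 0.03, 0.001, -0.016, -0.007, -0.093, 1], [0.004, 0.031, 0.001, -0.016, -0.007, -0.093, 1]])

```text
time_s: 2.7
ee_pos: [0.5001, 0.2449, 0.1424]
eef_rot: [-3.134, 0.343, 2.809]
force: [0.2, -1.0, 0.7]
grip_width: 0.0938
grip_force: 0.0
```

Run:
```python
from h import *
o=ctrl.get_obs();print(o["ee_pos"],o["eef_rot"],o["qpos"],o["joint_vel"],o["force"])
P,R=target([.520,.237,.085],.08);print(P,Ro.from_matrix(R).as_euler("xyz"))
o_=[]
for n,(u,v) in (("top",(205,213)),("side",(231,155))):
    im=ctrl.camera(n)[v-40:v+40,u-50:u+50,::-1];o_.append(cv2.resize(im,None,fx=4,fy=4,interpolation=cv2.INTER_CUBIC))
cv2.imwrite("pics/c1.png",np.hstack(o_))
```

```text
[0.50012736 0.24494239 0.14235023] [-3.13406161  0.34337748  2.80860699] [ 0.51483703  0.26932095  1.75525438 -0.33016769  0.91740151 -0.54606704] [ 0.40745573  0.44723182 -0.5073832  -0.04870313 -0.00475674 -0.52379219] [ 0.1571213  -0.98225998  0.67128589]
[0.50020875 0.24381467 0.14250919] [3.14159265 0.34906585 2.8099801 ]
```

View pics/c1.png

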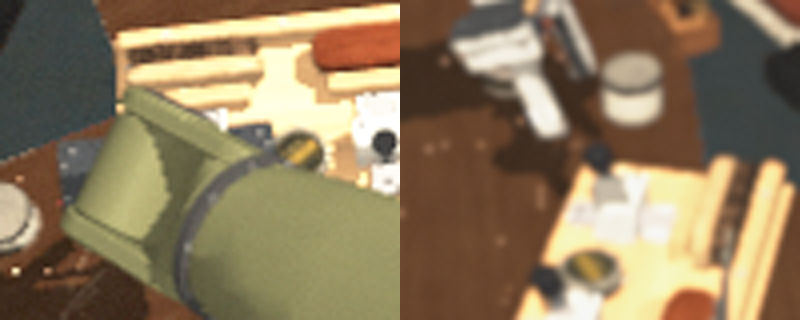

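The side crop shows the knob at crop (598,157), about side px (230.5,154.3). The open fingers are above it, with the near tip at crop (550,133) and the far tip at (590,75). I'll check these against projections.

Run:
```python
from h import *
o=ctrl.get_obs();P=np.array(o["ee_pos"]);R=Ro.from_euler("xyz",o["eef_rot"]).as_matrix();print(P,o["time_s"])
f=lambda X:(proj("side",X)-[181,115])*4+[400,0]
for s in(-.053,.053):print("tip",f(P+R[:,1]*s))
print("tcp",f(P))
for c in((.52,.237,.085),(.523,.2365,.085),(.518,.236,.085),(.4622,.065,.085)):print(c,f(c), proj("top",c))
rows(*target([.520,.237,.085],.0),4)
```

```text
[0.50019219 0.24595445 0.14204382] 2.8
tip [553.01447302 136.10599504]
tip [583.15334089  71.84692572]
tcp [568.43459987 103.22874814]
(0.52, 0.237, 0.085) [593.48869044 156.97971886] [204.19718029 213.44851712]
(0.523, 0.2365, 0.085) [596.70805787 157.03261596] [204.02425451 212.72325283]
(0.518, 0.236, 0.085) [591.45461974 157.78441492] [204.63433421 213.79171983]
(0.4622, 0.065, 0.085) [542.92604449 279.9009988 ] [251.12691362 208.2717581 ]
[-0.0, -0.0, 0.02, -0.002, -0.001, -0.0]
[-0.0, -0.001, 0.02, -0.002, -0.001, -0.0]
[-0.001, -0.0, 0.02, -0.002, -0.001, -0.0]
[-0.0, -0.001, 0.02, -0.002, -0.001, -0.0]
err [0.00021556 0.00028005 0.00024215] [ 0.00059474 -0.00198683 -0.00051992] t 2.8
```

Request:
jog_arm(motion=[[-0.001, 0, 0.02, -0.002, -0.001, 0, 1], [0, -0.001, 0.02, -0.002, -0.001, 0, 1], [-0.001, 0, 0.02, -0.002, -0.001, 0, 1], [0, -0.001, 0.018, -0.002, -0.001, 0, 1], [0, 0, 0, 0, 0, 0, 1]])

```text
time_s: 3.3
ee_pos: [0.525, 0.2307, 0.0679]
eef_rot: [-3.14, 0.345, 2.803]
force: [-0.7, -0.6, 0.4]
grip_width: 0.0942
grip_force: 0.0
```

Run:
```python
from h import *
o=ctrl.get_obs();print(o["ee_pos"],target([.521,.237,.085],0)[0],o["force"])
v,u=155,231
cv2.imwrite("pics/c2.png",cv2.resize(ctrl.camera("side")[v-40:v+40,u-50:u+50,::-1],None,fx=6,fy=6,interpolation=cv2.INTER_CUBIC))
rows(*target([.521,.237,.085],.0),1)
```

```text
[0.5249878  0.23072032 0.06785818] [0.52707966 0.2349066  0.06733378] [-0.69010105 -0.59967685  0.42101104]
[0.0, 0.004, 0.002, -0.002, -0.003, -0.007]
err [-2.75197794e-04  6.66123815e-05 -1.47546016e-04] [-0.00025716 -0.00013912  0.00048885] t 3.35
```

View pics/c2.png

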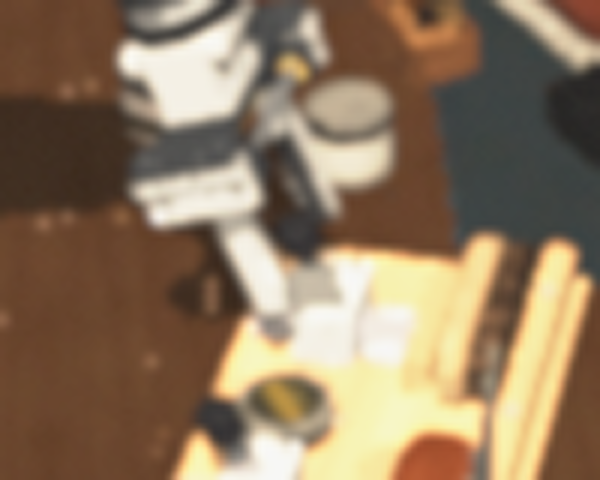

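The crop shows the knob at (300,235), between the two fingers, and nothing is being touched. I'll make the small correction and close.

Request:
jog_arm(motion=[[0, 0.004, 0.001, -0.002, -0.003, -0.007, 0.2], [0, 0, 0, 0, 0, 0, -0.2], [0, 0, 0, 0, 0, 0, -0.4], [0, 0, 0, 0, 0, 0, -0.4], [0, 0, 0, 0, 0, 0, -0.4]], squeeze=20)

```text
time_s: 3.85
ee_pos: [0.5275, 0.236, 0.0693]
eef_rot: [3.14, 0.351, 2.812]
force: [0.3, -0.5, -0.5]
grip_width: 0.0576
grip_force: 0.0
```

Request:
jog_arm(motion=[[0, 0, 0, 0, 0, 0, -1], [0, 0, 0, 0, 0, 0, -1], [0, 0, 0, 0, 0, 0, -1], [0, 0, 0, 0, 0, 0, -1], [0, 0, 0, 0, 0, 0, -1]], squeeze=20)

```text
time_s: 4.35
ee_pos: [0.5269, 0.2343, 0.0689]
eef_rot: [-3.139, 0.349, 2.812]
force: [-6.3, -11.3, 7.6]
grip_width: 0.0272
grip_force: 20.0
```

Gripped. The 11 N lateral load means the knob sits about 1.7 mm toward -y, so I'll relieve that, squeeze harder and pull.

Request:
jog_arm(motion=[[0, -0.0018, 0, 0, 0, 0, -1], [0, 0, 0, 0, 0, 0, -1], [0, 0, 0, 0, 0, 0, -1]], squeeze=55)

```text
time_s: 4.65
ee_pos: [0.5268, 0.234, 0.069]
eef_rot: [3.141, 0.35, 2.812]
force: [-0.3, -1.5, 0.9]
grip_width: 0.0269
grip_force: 55.0
```

Request:
jog_arm(motion=[[0, 0, -0.003, 0, 0, 0, -1], [0, 0, -0.003, 0, 0, 0, -1], [0, 0, -0.003, 0, 0, 0, -1], [0, 0, -0.003, 0, 0, 0, -1], [0, 0, 0, 0, 0, 0, -1]])

```text
time_s: 5.15
ee_pos: [0.5228, 0.2354, 0.0803]
eef_rot: [3.141, 0.35, 2.812]
force: [5.8, -2.2, -7.9]
grip_width: 0.0265
grip_force: 55.0
```

Request:
jog_arm(motion=[[0, 0, -0.002, 0, 0, 0, -1], [0, 0, -0.002, 0, 0, 0, -1], [0, 0, -0.001, 0, 0, 0, -1], [0, 0, 0, 0, 0, 0, -1], [0, 0, 0, 0, 0, 0, -1]])

```text
time_s: 5.65
ee_pos: [0.5214, 0.2358, 0.0841]
eef_rot: [3.141, 0.35, 2.812]
force: [13.0, -1.3, -17.4]
grip_width: 0.0266
grip_force: 55.0
```

Run:
```python
from h import *
o=ctrl.get_obs();p=np.array(o["ee_pos"]);a=target([0,0,0],1)[0]/(1-ctrl.pinch_z)
print((p-[.5268,.234,.069])@a,np.array(o["force"])@a,o["force"],o["moment"])
v,u=165,240
cv2.imwrite("pics/c3.png",cv2.resize(ctrl.camera("side")[v-45:v+45,u-55:u+55,::-1],None,fx=6,fy=6,interpolation=cv2.INTER_CUBIC))
```

```text
0.016109483204036382 -20.641385488107474 [ 12.97017178  -1.28656976 -17.3500859 ] [ 0.20600368 -1.01269288  0.20876798]
```

View pics/c3.png

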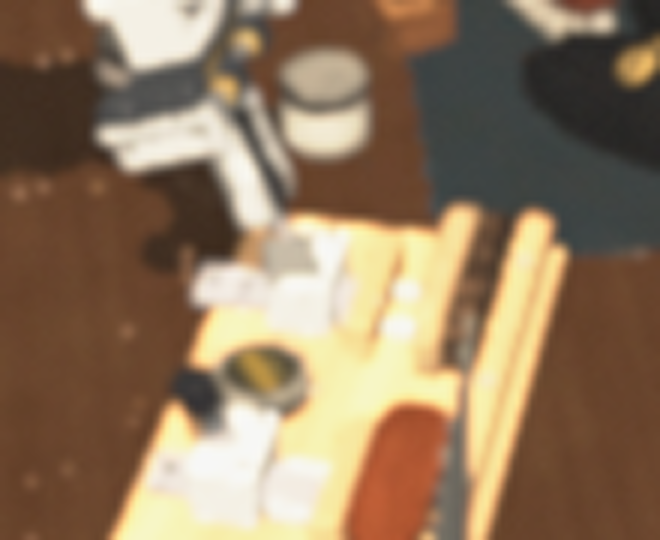

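The side crop shows the left jaw has moved forward to crop (385,270), exposing white guide pins at (400,305) between it and the brush. The brush and the right bay are unchanged. Travel is 16.1 mm and the pull is 20.6 N, well above the 11 N spring, so the plunger is against its stop. I'll do a short hold to check for slip, then hand in.

Request:
jog_arm(motion=[[0, 0, 0, 0, 0, 0, -1], [0, 0, 0, 0, 0, 0, -1], [0, 0, 0, 0, 0, 0, -1], [0, 0, 0, 0, 0, 0, -1], [0, 0, 0, 0, 0, 0, -1]])

```text
time_s: 6.2
ee_pos: [0.5214, 0.2358, 0.0841]
eef_rot: [3.141, 0.35, 2.812]
force: [12.5, -0.9, -17.7]
grip_width: 0.0267
grip_force: 55.0
```

Run:
```python
from h import *
o=ctrl.get_obs();f=np.linalg.norm(o["force"]);print(o["ee_pos"],f,o["grip_width"])
if 15<f<35: print(ctrl.hand_in())
```

```text
[0.52139804 0.23577678 0.08405735] 21.66133972634898 0.02665432755605254
the job is handed in; nothing more can be done
None
```

I handed the job in with the left plunger (the horsehair brush's bay) held fully back against its stop and its jaw open; the right bay and both brushes looked unmoved in the last picture.

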